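Charge the battery packs at a key-started dock on the tea stool

TASK

Plug every loose battery pack fully home into its own socket of the charging dock. Once all are in, take the key from its rest, push it fully into the dock's key barrel, turn it clockwise to its stop and back home, draw it straight out and hang it back upright between the two bars of its rest, leaving the packs plugged in. Leave the flask, sugar dispenser, mug and saucer where they stand.

Things in the scene. Friction and masses are not known exactly. Their poses are not given: they have to be found in the camera images.
- pack1_mid (a point): middle of grey battery pack 1 (absent in some runs), 46 mm tall, standing, z up; this point is 23 mm above its underside. Lower 14 mm: black plug foot 32 (own x) by 40 (own y) mm, its lowest 4 mm tapered 1.2 mm a side. Upper 32 mm: body 38 (x) by 46 (y) mm, its underside a shoulder round the foot. Half-turn symmetric. 140 g +-30%, heavy foot. Grip the body across its 38 mm.
- pack2_mid (a point): middle of grey battery pack 2 (absent in some runs), 46 mm tall, standing, z up; this point is 23 mm above its underside. Lower 14 mm: black plug foot 32 (own x) by 40 (own y) mm, its lowest 4 mm tapered 1.2 mm a side. Upper 32 mm: body 38 (x) by 46 (y) mm, its underside a shoulder round the foot. Half-turn symmetric. 140 g +-30%, heavy foot. Grip the body across its 38 mm.
- pack3_mid (a point): middle of grey battery pack 3 (absent in some runs), 46 mm tall, standing, z up; this point is 23 mm above its underside. Lower 14 mm: black plug foot 32 (own x) by 40 (own y) mm, its lowest 4 mm tapered 1.2 mm a side. Upper 32 mm: body 38 (x) by 46 (y) mm, its underside a shoulder round the foot. Half-turn symmetric. 140 g +-30%, heavy foot. Grip the body across its 38 mm.
- socket1 (a point): centre of the mouth of socket 1, in the dock's flat top, 44 mm above the seat; dock's axes. Well 35 (x) by 43 (y) mm, 17 mm deep. A seated pack rests by its shoulder on the dock's top, its middle 9 mm above this point, its x and y parallel to these (half turn free). Any pack fits any socket.
- socket2 (a point): centre of the mouth of socket 2, in the dock's flat top, 44 mm above the seat; dock's axes. Well 35 (x) by 43 (y) mm, 17 mm deep. A seated pack rests by its shoulder on the dock's top, its middle 9 mm above this point, its x and y parallel to these (half turn free). Any pack fits any socket.
- socket3 (a point): centre of the mouth of socket 3, in the dock's flat top, 44 mm above the seat; dock's axes. Well 35 (x) by 43 (y) mm, 17 mm deep. A seated pack rests by its shoulder on the dock's top, its middle 9 mm above this point, its x and y parallel to these (half turn free). Any pack fits any socket.
- dock: charging dock fixed to the round stool: a block 84 mm (x) by 246 mm (y), 44 mm tall, origin under it, z up, +x away from the robot at yaw 0. Sockets 1, 2, 3 in a row along y at -88, -36, +16 mm, the key barrel at y = +86 mm, all at x = 0.
- keyhole (a point): centre of the mouth of the key slot in the round steel barrel (39 mm wide, flush with the dock's top, 44 mm above the seat). Has the dock's axes, which do not turn with the barrel. With the barrel home the slot is 8.5 (dock x) by 20.5 (dock y) mm, 33 mm deep. A fully inserted key rests by its collar on the barrel, its grip centre 28 mm above this point.
- barrel (a joint): angle of the key barrel in rad: 0 home (the start), growing clockwise seen from above to a hard stop at 1.1. Stays where it is left (0.05 N m of friction, no spring). The key has about 0.15 rad of play in the slot either way. Draw the key out only with the barrel back home.
- key_grip (a point): centre of the key's flat black head: 10 (own x) by 30 (own y) by 44 mm (z, up). Below it a steel collar 20 (x) by 28 (y) by 6 mm, its underside 28 mm below this point, then the blade, 6 (x) by 18 (y) mm, 30 mm long, its last 6 mm tapered 1.8 mm a side. Half-turn symmetric. 60 g. At the start it hangs upright in its rest. Grip the head across its 10 mm.
- rest_top (a point): key rest, fixed to the stool on the left or right: two level steel bars along its y, each 6 mm wide and 60 mm long, 10 mm gap; this point is midway between them at their tops, 50 mm above the seat. End posts do not rise above. The key hangs with its blade in the gap and collar on both bars, axes parallel to these (half turn free), grip centre 28 mm above, up to 15 mm along from the middle.
- flask_foot (a point): turquoise vacuum flask, 76 mm wide, 190 mm tall: centre of its underside. Bystander.
- sugar_foot (a point): clear plastic sugar dispenser with steel top, 64 mm wide, 114 mm tall: centre of its underside. Bystander.
- mug_foot (a point): white mug, 76 mm wide, 88 mm tall, standing on a wooden coaster: centre of its underside. Bystander.
- saucer_foot (a point): steel saucer, 110 mm wide, 12 mm tall: centre of its underside. Bystander.
Things that resemble listed ones, but are neither listed nor needed, are in the scene too. Leave any blue look-alike of the part that bears key_grip alone. There is more than one size of the part that bears rest_top; the job needs the larger.

How it is judged:
By the outcome, as a careful person would: the job done as asked, in the order asked, and still so for the second after the job is handed in, with the robot touching nothing.
Of pack1, pack2, pack3 only 2 to 3 are there at a start; the rules pass over those that are not, and their reading is None.
At some moment in a run one of pack1, pack2, pack3 may be knocked a few centimetres aside while the robot is not near it.
It also fails if it takes over 208 s, if anything falls off the work surface, if the arm or the gripper's body presses on something with over 40 N, if the wrist force passes 120 N, or if a joint passes its speed limit or range.

ROBOT

A 6-joint arm with a two-finger parallel gripper is mounted at the origin on the work surface. World frame = base frame: x ahead of the robot, y to its left, z up, the work surface at z = 0. Lengths are in m, angles in rad, forces in N, time in s.
With the tool pointing down it reaches from about 0.375 to 0.9 m from the base axis. Payload 3.1 kg.
Tool frame: the origin (TCP) lies at the very end of the fingers, on their centre line; the grasp point (between the pads) lies 19 mm behind it; z points along the fingers, y is the line along which they close (so a half turn about z gives the same grasp; the last joint's range is limited). The gripper opens to 85 mm and grips with 20 to 120 N. Pads are 22 mm wide; open, the fingers measure 114 mm over their backs; the gripper's body (76 mm by 85 mm) begins 54 mm behind the grasp point. The pads swing forward as they close: fully open they stand 13 mm farther back than shut.
Start: joints at [-1.524, 0.527, 1.433, -0, 1.181, -0.178], TCP at [0.14, -0.609, 0.231] pointing down, gripper open.
Joint ranges: [-3.08, 3.08], [-0.75, 2.2], [0.22, 2.44], [-1.43, 4.57], [0, 2.65], [-2.85, 2.85]. Speed limits (rad/s): [2.79, 2.79, 3.14, 3.14, 3.14, 3.14].

INTERFACE

Orientations are given as a unit quaternion [x, y, z, w].
In Python, from plant import sense, capture, camera_params, job_done gives the robot as it stands.
- The arm moves only by the tool jog_arm, never from a script. Its argument "commands" is a list of rows, each a list of 5 numbers: the opening, from 0 (shut) to 1 (fully open), then the shift along the world's x, y, z normalised to -1 to 1, where 1 is 0.5 m, then the turn about the world's z normalised to -1 to 1, where 1 is 180 degrees. In form: [[fingers, x, y, z, spin], ...]. A call has 1 to 12 rows; each row is the pose to reach, as a shift and turn from the pose commanded when the call began, turning the shorter way round; what a row does not reach only later rows make up. A row lasts 1/8 s, in which the tool goes at most 62.5 mm and 10.7 degrees, less where a joint would pass 70% of its speed; a pose out of reach is approached as far as the arm can. A call with a number of a shift or a turn outside -1 to 1 is refused whole. A call with a gripper value outside its range is refused whole. The fingers move at their own pace and stop on an object; "grip_force" is the grip in N (left out, the last holds). Time passes only in rows, so rows that repeat a pose let the fingers close. It gives the time, the measured TCP pose, the force, the opening and the grip force at its end, in the units of the state.
- sense(): the state, without advancing time (a new reading comes with each control period).
- capture(name): name is "scene" or "side" or "wrist"; returns the picture (400x640x3 uint8, blue, green, red); there is no depth.
- camera_params(name): a dict with "fx", "fy", "cx", "cy" (pixels), "R" (3x3) and "t" (3): a world point X has camera coordinates R X + t. Camera axes: x right, y down, z forward; pixel columns grow to the right and rows downward; lengths in m; the calibration is good to about 2 mm. A picture is of the moment at which its call begins: read the wrist's pose just before it. camera_params takes no time and is no camera call; for the wrist camera it gives the pose at the moment of the call.
- job_done(): hands the job in; it is judged then, once.
The state is a dict: "clock": time; "joint_positions": joint angles; "qvel": joint speeds; "tau": joint torques, N m; "ee_pos": TCP position; "tool_rot": TCP orientation; "contact_force": force on the tool from outside, world axes, zero at the start; "moment": the same for the moment, N m; "gripper_width": finger opening in m; "gripper_force": force on a finger pad.
Only numpy, scipy, OpenCV 4.12 (cv2) and the standard library are available. Lean on these libraries where they do the work, as an engineer would, in place of code of your own. Each camera call takes 0.05 s, during which the arm holds its last target. There are 200 camera calls.

## Working session

There is one attempt and no reset: what is moved stays moved. The work goes in short steps, Python scripts to look and compute and a tool call to move; the robot and the scene stay as the last step left them, time stands still between calls to the robot, and variables do not carry over. Pictures are saved under pics/ and viewed, at most 17 in all, crops included, and the job is handed in when it is done.

Besides the shell and the picture viewer there is one more tool, called as a command line: name --pt "numbers of a row" for each row, then --argument value for the rest. jog_arm: Moves the arm, as the interface text tells. Scaled input: -1 to 1 covers 0.5 m each way for a shift and 180 degrees each way for a turn. Its arguments: {"type":"object","properties":{"commands":{"type":"array"},"grip_force":{"type":"number"}},"required":["commands"]}

```bash
ls && mkdir -p pics
python3 - <<'E'
from plant import *
import cv2
s=sense();print(s['clock'],s['ee_pos'],s['tool_rot'],s['gripper_width'])
for n in("scene","side","wrist"):
    p=camera_params(n);print(n,p)
    cv2.imwrite(f'pics/{n}0.png',capture(n))
import numpy as np
a=[cv2.imread(f'pics/{n}0.png') for n in("scene","side")]
E
```

```text
pics
0.0 [ 0.13989058 -0.60839141  0.2303223 ] [ 9.93634556e-01  1.12646150e-01  6.12551375e-05 -1.10049876e-03] 0.08559435874091982
scene {'fx': 478.82604117684576, 'fy': 478.82604117684576, 'cx': 312.07176847677664, 'cy': 200.7330982896738, 'R': array([[ 0.9046977 ,  0.42580665,  0.01451798],
       [ 0.32662122, -0.6712759 , -0.66536249],
       [-0.27357021,  0.6066938 , -0.74637925]]), 't': array([-0.57889037, -0.15083099,  1.29956936])}
side {'fx': 366.3342826805895, 'fy': 366.3342826805895, 'cx': 323.7457182293034, 'cy': 199.87802657207482, 'R': array([[ 0.70234368, -0.71179381, -0.00793277],
       [-0.53119193, -0.51665595, -0.67149219],
       [ 0.47386547,  0.47583212, -0.74096917]]), 't': array([-0.43137965,  0.38311935,  0.45798851])}
wrist {'fx': 291.1409852307113, 'fy': 291.1409852307113, 'cx': 318.92841134042254, 'cy': 202.13109694003285, 'R': array([[ 0.22417561, -0.9745451 , -0.00267227],
       [-0.93721643, -0.21633892,  0.27353762],
       [-0.26715286, -0.05881597, -0.96185759]]), 't': array([-0.62398701, -0.03514635,  0.38079621])}
```

View pics/scene0.png

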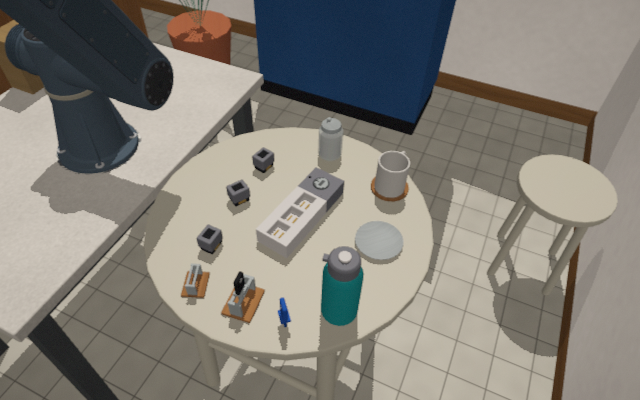

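View pics/side0.png

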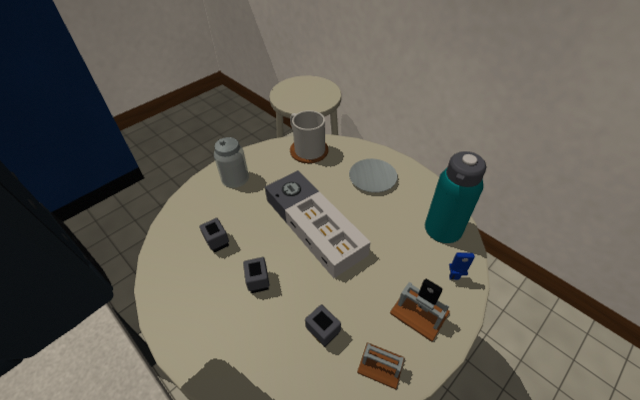

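Run:
```python
import cv2
a=cv2.imread('pics/scene0.png')[142:327,170:360];cv2.imwrite('pics/sc1.png',cv2.resize(a,None,fx=3.2,fy=3.2,interpolation=cv2.INTER_CUBIC))
a=cv2.imread('pics/side0.png')[165:390,190:480];cv2.imwrite('pics/sd1.png',cv2.resize(a,None,fx=2.66,fy=2.66,interpolation=cv2.INTER_CUBIC))
```

```text
(no output)
```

View pics/sc1.png

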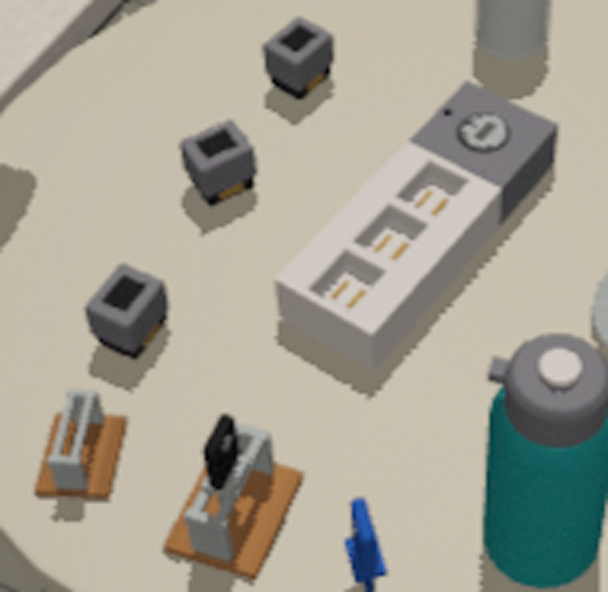

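View pics/sd1.png

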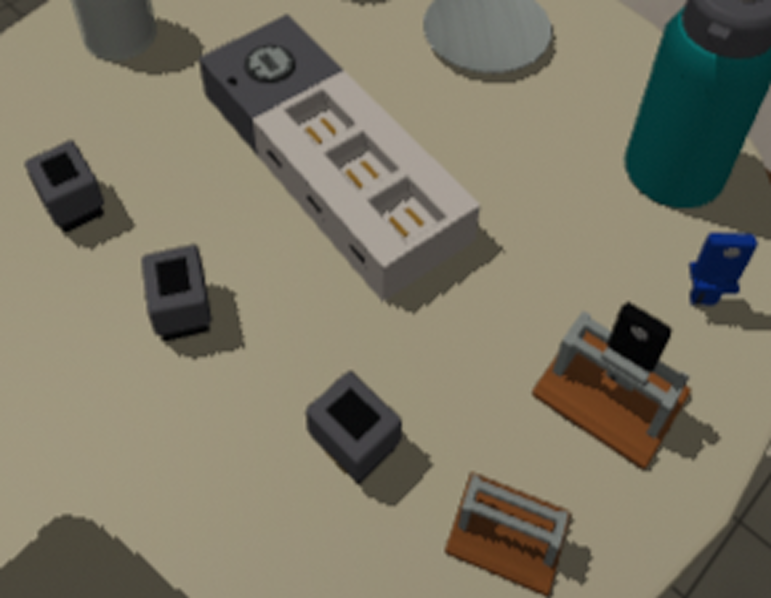

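```bash
cat > h.py <<'E'
import numpy as np,cv2
from plant import *
def P(c):
    return np.array([[c['fx'],0,c['cx']],[0,c['fy'],c['cy']],[0,0,1]])@np.c_[c['R'],c['t']]
def tri(ca,cb,a,b):
    A,B=P(ca),P(cb);X=cv2.triangulatePoints(A,B,np.float64(a).reshape(2,1),np.float64(b).reshape(2,1))
    return X[:3,0]/X[3,0]
def ray(c,px,z):
    R=np.array(c['R']);o=-R.T@c['t'];d=R.T@np.array([(px[0]-c['cx'])/c['fx'],(px[1]-c['cy'])/c['fy'],1])
    return o+d*(z-o[2])/d[2]
E
python3 - <<'E'
from h import *
S,D=camera_params('scene'),camera_params('side')
np.set_printoptions(precision=4,suppress=True)
L=dict(c1n=((277,283),(383,267)),c1f=((372,335),(479,208)),cbn=((467,82),(203,58)),cbf=((557,125),(288,15)),
barrel=((484,132),(270,64)),p1=((300,38),(60,168)),p2=((217,145),(172,277)),p3=((127,293),(353,413)),key=((222,452),(640,337)),
flask=((560,368),None) )
for k,(a,b) in L.items():
    if b: print(k,tri(S,D,np.array(a)/3.2+(170,142),np.array(b)/2.66+(190,165)))
E
```

```text
c1n [ 0.5467 -0.0929  0.0366]
c1f [ 0.6274 -0.1067  0.0389]
cbn [0.584  0.1396 0.0427]
cbf [0.6648 0.1281 0.042 ]
barrel [0.6176 0.098  0.0409]
p1 [0.4426 0.1275 0.0421]
p2 [ 0.443  -0.0008  0.0404]
p3 [ 0.4604 -0.1494  0.041 ]
key [ 0.5991 -0.2478  0.0764]
```

jog_arm --pt "1 0.05 0.1 0.06 0" --pt "1 0.12 0.22 0.1 0" --pt "1 0.2 0.34 0.1 0" --pt "1 0.26 0.46 0.1 0" --pt "1 0.34 0.58 0.1 0" --pt "1 0.42 0.7 0.1 0" --pt "1 0.5 0.82 0.1 0" --pt "1 0.56 0.92 0.1 0" --pt "1 0.62 1.0 0.1 0" --pt "1 0.62 1.0 0.1 0" --pt "1 0.62 1.0 0.1 0"

```text
clock: 1.52
ee_pos: [0.4507, -0.1071, 0.2811]
tool_rot: [0.993, 0.115, -0.0, -0.0]
contact_force: [-0.4, -0.2, 0.2]
gripper_width: 0.0851
gripper_force: 0.0
```

Run:
```python
from h import *
import json
s=sense();print(s['clock'],s['ee_pos'],s['contact_force'])
c=camera_params('wrist');cv2.imwrite('pics/w1.png',capture('wrist'))
json.dump({k:np.array(v).tolist() for k,v in c.items()},open('w1.json','w'))
```

```text
1.525 [ 0.45065059 -0.10705741  0.28114088] [-0.42450104 -0.19474117  0.20869743]
```

View pics/w1.png

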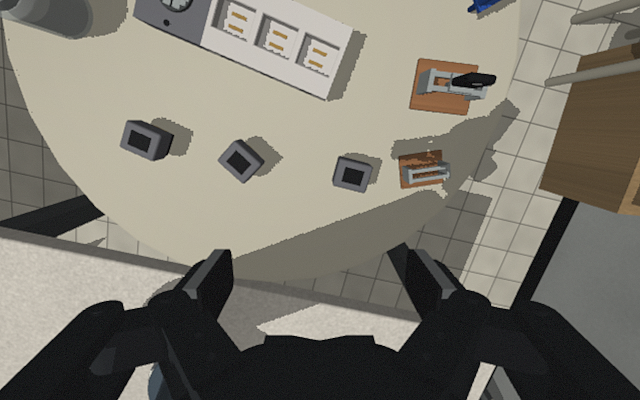

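```bash
cat >> h.py <<'E'
def blob(img,px,thr,r=25):
    g=img.max(2);x0,y0=px[0]-r,px[1]-r
    m=(g[y0:y0+2*r,x0:x0+2*r]<thr).astype(np.uint8)
    n,l,st,ce=cv2.connectedComponentsWithStats(m)
    i=1+np.argmin([np.hypot(*(ce[j]-r))+(1e3 if st[j,4]<30 else 0) for j in range(1,n)])
    ct=cv2.findContours((l==i).astype(np.uint8),cv2.RETR_EXTERNAL,cv2.CHAIN_APPROX_NONE)[0][0]
    return ce[i]+(x0,y0),ct[:,0,:]+(x0,y0),st[i,4]
def rect(c,ct,z):
    pts=np.array([ray(c,p,z)[:2] for p in ct],np.float64)
    r=cv2.minAreaRect((pts*1000).astype(np.float32));return r
E
python3 - <<'E'
from h import *
import json
np.set_printoptions(precision=4,suppress=True)
c=json.load(open('w1.json'));im=cv2.imread('pics/w1.png')
S,si=camera_params('scene'),cv2.imread('pics/scene0.png')
D,di=camera_params('side'),cv2.imread('pics/side0.png')
for w,s,d in(((148,141),(264,154),(212,228)),((241,161),(238,187),(255,269)),((353,175),(210,234),(323,320))):
    a,ct,n=blob(im,w,34);b,cb,n2=blob(si,s,34);e,ce,n3=blob(di,d,34)
    print(a,n,n2,n3,'WS',tri(c,S,a,b),'WD',tri(c,D,a,e),'SD',tri(S,D,b,e),rect(c,ct,.042))
    g=im.max(2);print(g[w[1],w[0]-14:w[0]+15:2], si.max(2)[s[1],s[0]-8:s[0]+9:1])
E
```

```text
[169.2973 144.3784] 37 23 104 WS [0.4654 0.0749 0.0925] WD [0.4378 0.0911 0.0715] SD [0.4408 0.1252 0.0441] ((444.0684509277344, 90.79266357421875), (2.942387580871582, 27.907726287841797), 79.1364974975586)
[ 35  34  34  40  33  37  40  33  76 115 111 112  89  49  44] [110  77  45  30  33  33  33  32  31  31  56  94 114 121 121 107  87]
[238.2812 162.125 ] 96 20 140 WS [ 0.4405 -0.0006  0.0408] WD [ 0.4427 -0.0008  0.0435] SD [ 0.4422 -0.0032  0.0447] ((442.0191345214844, -0.2947549819946289), (23.951007843017578, 18.29499053955078), 59.87279510498047)
[ 26  36  39  33  33  36  34  37  38  37  49 110 110 110 107] [120  95  45  33  34  32  36  34  32  31  33  35  34  56 101 124 125]
[352.6869 175.9579] 214 29 198 WS [ 0.459  -0.1511  0.0441] WD [ 0.459  -0.151   0.0442] SD [ 0.459  -0.1511  0.0442] ((458.7820739746094, -151.11598205566406), (24.403486251831055, 18.466583251953125), 88.7018051147461)
[106 112  57  30  36  33  31  26  31  36  30  30  83 108 106] [105  59  35  31  30  31  36  30  32  35  53  95 119 124 122 103  77]
```

Run:
```python
from h import *
import json
np.set_printoptions(precision=4,suppress=True)
c=json.load(open('w1.json'));im=cv2.imread('pics/w1.png')
S,si=camera_params('scene'),cv2.imread('pics/scene0.png')
D,di=camera_params('side'),cv2.imread('pics/side0.png')
for w,s,d in(((143,141),(263,154),(212,228)),((241,161),(238,187),(255,269)),((353,175),(210,234),(323,320))):
    a,ct,n=blob(im,w,62,20);b,cb,n2=blob(si,s,56,14);e,ce,n3=blob(di,d,50,16)
    print(a,n,n2,n3,'WS',tri(c,S,a,b),'WD',tri(c,D,a,e),'SD',tri(S,D,b,e),rect(c,ct,.043))
# dock: white+grey mask via corners of white top
hsv=cv2.cvtColor(im,cv2.COLOR_BGR2HSV);print(im[60,215],im[60,320],im[30,180],im[110,280],im[86,440],im[80,478])
for y in (70,80,90): print(im[y,300:350:3].max(1) if 0 else im[y,300:352:3].tolist())
```

```text
[138.8831 140.6526] 308 42 122 WS [0.4386 0.1291 0.0401] WD [0.4411 0.1271 0.0446] SD [0.4408 0.1249 0.0448] ((440.3703308105469, 128.49368286132812), (25.714366912841797, 19.61417007446289), 77.99449157714844)
[238.3229 162.1736] 288 51 156 WS [ 0.4412 -0.0005  0.0419] WD [ 0.4427 -0.0009  0.0444] SD [ 0.4425 -0.0023  0.0446] ((442.1512145996094, -0.4563426971435547), (25.30280113220215, 19.64463996887207), 59.311832427978516)
[352.4509 175.8836] 275 70 223 WS [ 0.4587 -0.151   0.0433] WD [ 0.4589 -0.1507  0.0436] SD [ 0.4587 -0.151   0.0435] ((458.703369140625, -150.95729064941406), (25.49030303955078, 19.419574737548828), 88.33123016357422)
[166 185 191] [192 199 202] [110 105 105] [165 184 189] [143 150 147] [28 28 28]
[[190, 196, 202], [192, 197, 201], [193, 199, 204], [187, 192, 198], [136, 140, 144], [105, 108, 109], [168, 174, 177], [195, 202, 205], [192, 198, 204], [191, 198, 202], [192, 197, 203], [192, 199, 203], [178, 184, 187], [99, 111, 114], [102, 114, 117], [102, 112, 116], [103, 113, 116], [97, 107, 110]]
[[190, 197, 202], [191, 198, 202], [191, 198, 202], [191, 198, 202], [192, 199, 204], [193, 198, 204], [192, 196, 201], [190, 196, 199], [192, 198, 202], [193, 199, 204], [192, 198, 203], [144, 152, 156], [103, 114, 118], [102, 113, 117], [103, 114, 117], [102, 113, 116], [97, 107, 110], [168, 186, 192]]
[[81, 88, 91], [64, 65, 66], [188, 194, 198], [195, 201, 206], [192, 198, 203], [192, 197, 203], [191, 197, 202], [191, 197, 201], [191, 197, 201], [195, 200, 204], [102, 113, 115], [103, 113, 117], [100, 112, 115], [103, 114, 117], [99, 110, 113], [114, 127, 129], [164, 184, 188], [164, 183, 189]]
```

jog_arm --pt "1 0.06 0.05 0.02 0.06" --pt "1 0.14 0.1 0.04 0.12" --pt "1 0.22 0.15 0.06 0.18" --pt "1 0.3 0.2 0.06 0.24" --pt "1 0.31 0.214 0.06 0.3" --pt "1 0.31 0.214 0.06 0.36" --pt "1 0.31 0.214 0.06 0.376" --pt "1 0.31 0.214 0.06 0.376" --pt "1 0.31 0.214 0.06 0.376"

```text
clock: 2.7
ee_pos: [0.6047, -0.0033, 0.3112]
tool_rot: [0.763, 0.646, -0.0, -0.0]
contact_force: [-0.7, 0.2, -0.4]
gripper_width: 0.085
gripper_force: 0.0
```

```bash
cat >> h.py <<'E'
import json
def snap(n):
    c=camera_params('wrist');im=capture('wrist');cv2.imwrite(f'pics/{n}.png',im)
    json.dump({k:np.array(v).tolist() for k,v in c.items()},open(n+'.json','w'))
    return c,im
def load(n): return json.load(open(n+'.json')),cv2.imread(f'pics/{n}.png')
E
python3 - <<'E'
from h import *
s=sense();print(s['clock'],s['ee_pos'],s['tool_rot'],s['joint_positions']);snap('w2')
E
```

```text
2.7 [ 0.60467657 -0.00328748  0.31117643] [ 7.63358431e-01  6.45975110e-01 -2.28173409e-04 -1.02305823e-04] [-1.89936870e-01  4.21523106e-01  1.38620906e+00 -2.33320965e-04
  1.33430621e+00 -2.36858575e-02]
```

View pics/w2.png

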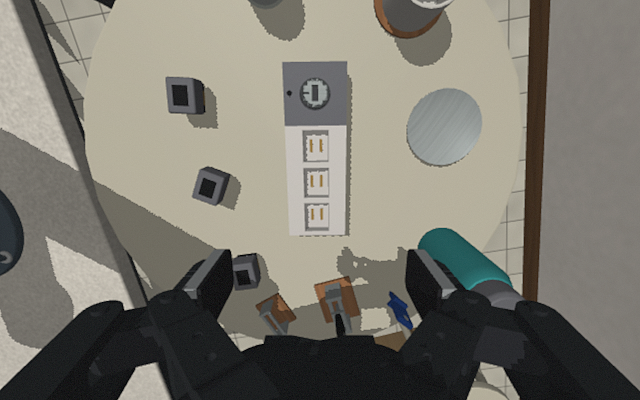

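Run:
```python
from h import *
np.set_printoptions(precision=1,suppress=True)
c,im=load('w2');i=im.astype(int)
m=((i.min(2)>178)&(i[...,2]-i[...,0]<20)).astype(np.uint8);m[:, :270]=0;m[:,360:]=0;m[:100]=0;m[245:]=0
ct,h=cv2.findContours(m,cv2.RETR_CCOMP,cv2.CHAIN_APPROX_NONE)
for k,q in enumerate(ct):
    a=cv2.contourArea(q)
    if a>150: print('white',a,h[0][k][3],cv2.minAreaRect(q)[0],rect(c,q[:,0],.042))
g=i.max(2);m=(g<118).astype(np.uint8);m[:,:275]=0;m[:,345:]=0;m[:55]=0;m[130:]=0
ct,_=cv2.findContours(m,cv2.RETR_EXTERNAL,cv2.CHAIN_APPROX_NONE);q=max(ct,key=cv2.contourArea);print('grey',rect(c,q[:,0],.042))
m=(g[70:116,295:335]>122).astype(np.uint8)
ct,_=cv2.findContours(m,cv2.RETR_EXTERNAL,cv2.CHAIN_APPROX_NONE);q=max(ct,key=cv2.contourArea);print('barrel',rect(c,q[:,0]+(295,70),.042))
print(g[94,296:336])
for r in(140,200): print(g[r,280:352])
print(g[225:245,300])
```

```text
white 287.5 -1 (317.5, 215.5) ((592.1619873046875, -70.91455078125), (33.229530334472656, 28.177509307861328), 80.93228912353516)
white 376.5 -1 (317.0707702636719, 182.2738494873047) ((599.7875366210938, -20.855134963989258), (33.22071838378906, 28.170700073242188), 83.7844467163086)
white 432.5 -1 (316.5, 147.0) ((607.4483032226562, 28.89948272705078), (33.133148193359375, 26.86846160888672), 80.50239562988281)
white 6091.5 -1 (315.0, 180.0) ((597.97607421875, -20.940650939941406), (159.24917602539062, 83.54457092285156), 81.19056701660156)
white 815.0 9 (316.0, 216.5) ((589.8280029296875, -72.31060791015625), (49.228843688964844, 41.32099914550781), 81.09374237060547)
white 892.5 9 (316.0, 182.5) ((598.1926879882812, -21.13070297241211), (48.71743392944336, 41.08223342895508), 80.50326538085938)
white 956.5 9 (315.0, 145.5) ((605.63134765625, 31.09102439880371), (48.1917839050293, 39.71773147583008), 80.50285339355469)
grey ((616.0198974609375, 98.55117797851562), (77.68252563476562, 81.64098358154297), 80.49837493896484)
barrel ((617.8405151367188, 99.96324920654297), (31.2253170
[... 181 characters left out ...]
7  57  84 111
 111 109 109 108]
[185 186 183 185 183 192 199 197 199 199 197 201 199 199 198 199 198 198
 197 199 199 205 166 111 113 114 179 207 201 180 150 142 180 201 197 196
 197 199 203 171 145 147 182 199 197 198 199 181 172 193 198 197 198 198
 196 196 198 198 196 196 195 199 199 198 201 192 141 106 112 109 104 159]
[181 183 183 183 183 183 183 186 195 197 194 195 196 195 195 196 197 196
 196 197 196 194 197 196 197 197 196 198 194 197 197 195 196 197 198 197
 196 197 196 197 198 197 194 196 197 197 197 196 195 196 198 196 197 197
 197 196 195 196 197 196 196 196 197 198 207 157 105 111 108 129 172 187]
[195 194 195 197 195 195 197 196 197 191 148 131 188 185 182 182 182 185
 182 183]
```

jog_arm --pt "1 -0.016 -0.05 -0.12 0" --pt "1 -0.016 -0.074 -0.24 0" --pt "1 -0.016 -0.074 -0.34 0" --pt "1 -0.016 -0.074 -0.36 0" --pt "1 -0.016 -0.074 -0.36 0" --pt "1 -0.016 -0.074 -0.36 0"

```text
clock: 3.5
ee_pos: [0.5989, -0.0394, 0.1338]
tool_rot: [0.762, 0.647, 0.001, 0.002]
contact_force: [0.0, 0.5, 0.3]
gripper_width: 0.0854
gripper_force: 0.0
```

Run:
```python
from h import *
s=sense();print(s['clock'],s['ee_pos'],s['tool_rot']);snap('w3')
```

```text
3.5 [ 0.59889514 -0.03936876  0.13377631] [0.76246657 0.64702269 0.00145864 0.00205852]
```

View pics/w3.png

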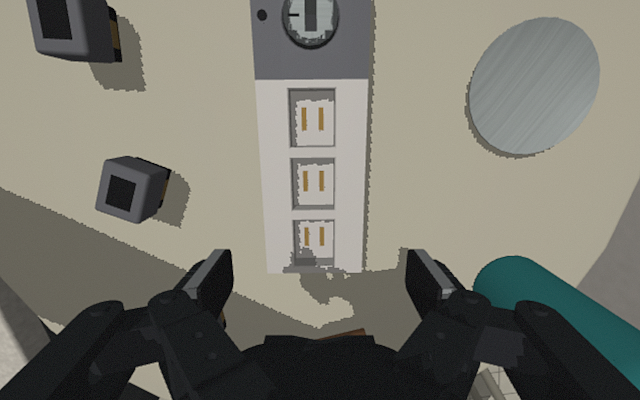

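Run:
```python
from h import *
np.set_printoptions(precision=4,suppress=True)
c,im=load('w3');g=cv2.GaussianBlur(im,(3,3),0).max(2).astype(int)
def edge(v,o):  # subpixel strongest edges
    d=np.diff(v);return [(o+i+.5,d[i]) for i in range(1,len(d)-1) if abs(d[i])>=9 and abs(d[i])>=abs(d[i-1]) and abs(d[i])>abs(d[i+1])]
for x in(294,315,332): print('col',x,edge(g[76:280,x],76))
for y in(110,130,170,190,195,230,245): print('row',y,edge(g[y,250:375],250))
```

```text
col 294 [(79.5, np.int64(39)), (87.5, np.int64(-44)), (90.5, np.int64(15)), (144.5, np.int64(-9)), (146.5, np.int64(37)), (157.5, np.int64(-35)), (209.5, np.int64(30)), (219.5, np.int64(-42)), (272.5, np.int64(25))]
col 315 [(78.5, np.int64(36)), (87.5, np.int64(-39)), (90.5, np.int64(15)), (100.5, np.int64(30)), (144.5, np.int64(-27)), (146.5, np.int64(23)), (157.5, np.int64(-30)), (163.5, np.int64(32)), (204.5, np.int64(-32)), (209.5, np.int64(28)), (218.5, np.int64(-28)), (221.5, np.int64(33)), (255.5, np.int64(-33)), (264.5, np.int64(19))]
col 332 [(78.5, np.int64(35)), (87.5, np.int64(-41)), (90.5, np.int64(17)), (100.5, np.int64(31)), (144.5, np.int64(-23)), (146.5, np.int64(25)), (157.5, np.int64(-31)), (163.5, np.int64(30)), (204.5, np.int64(-24)), (209.5, np.int64(28)), (218.5, np.int64(-32)), (221.5, np.int64(32)), (256.5, np.int64(-19)), (264.5, np.int64(10)), (266.5, np.int64(-12)), (273.5, np.int64(14)), (277.5, np.int64(-22))]
row 110 [(288.5, np.int64(-36)), (291.5, np.int64(13)), (295.5, np.int64(30)), (300.5, np.int64(-19)), (305.5, np.int64(19)), (318.5, np.int64(-1
[... 834 characters left out ...]
5 [(291.5, np.int64(-37)), (293.5, np.int64(12)), (298.5, np.int64(32)), (332.5, np.int64(-28)), (334.5, np.int64(22)), (363.5, np.int64(-34)), (368.5, np.int64(29))]
row 230 [(292.5, np.int64(-41)), (295.5, np.int64(14)), (299.5, np.int64(33)), (304.5, np.int64(-19)), (308.5, np.int64(16)), (319.5, np.int64(-18)), (323.5, np.int64(19)), (332.5, np.int64(-27)), (334.5, np.int64(23)), (362.5, np.int64(-34)), (366.5, np.int64(29))]
row 245 [(292.5, np.int64(-36)), (295.5, np.int64(13)), (299.5, np.int64(30)), (304.5, np.int64(-11)), (309.5, np.int64(13)), (319.5, np.int64(-13)), (323.5, np.int64(13)), (332.5, np.int64(-24)), (334.5, np.int64(26)), (362.5, np.int64(-34)), (365.5, np.int64(33))]
```

Run:
```python
from h import *
np.set_printoptions(precision=4,suppress=True)
c,_=load('w3')
for z in(.040,.042,.044):
  P_=[]
  for n,x0,x1,y0,y1 in((3,288.5,335.9,87.5,146.9),(2,290.7,335.0,157.5,209.5),(1,292.5,334.6,219,264.7)):
    q=[ray(c,p,z) for p in((x0,y0),(x1,y0),(x1,y1),(x0,y1))];ym=(y0+y1)/2;xm=(x0+x1)/2
    ym=ray(c,(xm,y0),z);yn=ray(c,(xm,y1),z)
    m=np.mean(q,0);P_.append(m);print(z,n,m[:2],np.linalg.norm(q[0]-q[1]),np.linalg.norm(q[3]-q[2]),np.linalg.norm(ym-yn))
  d=P_[0]-P_[2];print('pitch',np.linalg.norm(d),np.degrees(np.arctan2(-d[0],d[1])))
  a=ray(c,(258,150),z)
  for p in((315,78.5),(294,272.5)):print(ray(c,p,z)[:2])
```

```text
0.04 3 [0.6066 0.0309] 0.03614690008213848 0.03813779994574959 0.04468918437134359
0.04 2 [ 0.5982 -0.0214] 0.03599814294209396 0.03784088191948184 0.04425608017606972
0.04 1 [ 0.59   -0.0733] 0.03630203569010657 0.038029117302523174 0.04364368540827801
pitch 0.10550047564038051 -9.064264953772163
[0.6135 0.0588]
[ 0.5675 -0.0997]
0.042 3 [0.6066 0.0308] 0.03584252417203523 0.03781665961168384 0.044312877934722814
0.042 2 [ 0.5983 -0.021 ] 0.03569501964534867 0.03752224179136085 0.043883420704563664
0.042 1 [ 0.5902 -0.0725] 0.03599635345659092 0.0377088921334749 0.04327618262280495
pitch 0.10461210614766074 -9.064264953772035
[0.6135 0.0586]
[ 0.5678 -0.0986]
0.044 3 [0.6067 0.0308] 0.035538148261932086 0.03749551927761798 0.04393657149810204
0.044 2 [ 0.5984 -0.0206] 0.03539189634860315 0.03720360166323975 0.04351076123305767
0.044 1 [ 0.5903 -0.0716] 0.03569067122307525 0.03738866696442641 0.04290867983733191
pitch 0.10372373665494104 -9.064264953772087
[0.6135 0.0583]
[ 0.5682 -0.0975]
```

jog_arm --pt "1 -0.08 -0.06 0 0.042" --pt "1 -0.16 -0.12 0 0.042" --pt "1 -0.24 -0.19 0 0.042" --pt "1 -0.28 -0.223 0 0.042" --pt "1 -0.28 -0.223 0 0.042" --pt "1 -0.28 -0.223 0 0.042"

```text
clock: 4.3
ee_pos: [0.4585, -0.1509, 0.1325]
tool_rot: [0.718, 0.696, 0.001, 0.002]
contact_force: [-1.2, 0.2, -0.4]
gripper_width: 0.0854
gripper_force: 0.0
```

```bash
cat > pk.py <<'E'
from h import *
import sys
def pk(n,guess):
    s=sense();c,im=snap(n);X=np.array(c['R'])@np.array([*guess,.044])+c['t']
    px=(int(c['fx']*X[0]/X[2]+c['cx']),int(c['fy']*X[1]/X[2]+c['cy']))
    a,ct,k=blob(im,px,62,40);r=rect(c,ct,.044);w,h=r[1];ya=r[2] if w>h else r[2]-90
    q=s['tool_rot'];ty=np.degrees(2*np.arctan2(q[1],q[0]))-90
    px_=ya-90; dsp=(px_-ty+90)%180-90
    m=(np.array(r[0])/1000);e=s['ee_pos']
    print(px,a,k,r,'t',s['clock'],'tcp',e,'tooly',ty,'packx',px_,'F',s['contact_force'],'w',s['gripper_width'])
    print('shift units',(m-e[:2])/.5,'spin',dsp/180)
if __name__=='__main__': pk(sys.argv[1],(float(sys.argv[2]),float(sys.argv[3])))
E
python3 pk.py a1 .4588 -.151
```

```text
(317, 206) [318.43723554 206.27503526] 709 ((459.40435791015625, -151.62332153320312), (25.233503341674805, 19.412460327148438), 88.1520004272461) t 4.3 tcp [ 0.45847399 -0.15093913  0.13246354] tooly -1.8237808732113763 packx -1.8479995727539062 F [-1.15903291  0.1538642  -0.38038256] w 0.08537094956118906
shift units [ 0.00186074 -0.00136839] spin -0.0001345483307918332
```

jog_arm --pt "1 0.002 -0.002 -0.06 0" --pt "1 0.002 -0.002 -0.13 0" --pt "1 0.002 -0.002 -0.19 0" --pt "1 0.002 -0.002 -0.228 0" --pt "1 0.002 -0.002 -0.228 0" --pt "0.3 0.002 -0.002 -0.228 0" --pt "0.3 0.002 -0.002 -0.228 0" --pt "0.3 0.002 -0.002 -0.228 0" --pt "0.3 0.002 -0.002 -0.228 0" --pt "0.3 0.002 -0.002 -0.228 0" --pt "0.3 0.002 -0.002 -0.228 0" --pt "0.3 0.002 -0.002 -0.228 0" --grip_force 50

```text
clock: 5.85
ee_pos: [0.4585, -0.1518, 0.0183]
tool_rot: [0.718, 0.696, 0.0, 0.001]
contact_force: [0.2, 0.0, 6.1]
gripper_width: 0.0371
gripper_force: 50.9
```

jog_arm --pt "0.3 0 0 0.08 0" --pt "0.3 0 0 0.16 0" --pt "0.3 0.06 0.04 0.18 -0.02" --pt "0.3 0.14 0.08 0.18 -0.04" --pt "0.3 0.22 0.13 0.18 -0.04" --pt "0.3 0.263 0.159 0.18 -0.04" --pt "0.3 0.263 0.159 0.18 -0.04" --pt "0.3 0.263 0.159 0.18 -0.04" --pt "0.3 0.263 0.159 0.18 -0.04"

```text
clock: 6.98
ee_pos: [0.5882, -0.0726, 0.1071]
tool_rot: [0.761, 0.649, -0.0, -0.001]
contact_force: [0.7, -0.1, -1.7]
gripper_width: 0.0372
gripper_force: 50.8
```

Run:
```python
from h import *
s=sense();print(s['clock'],s['ee_pos'],s['tool_rot'],s['contact_force'],s['gripper_width'])
c,im=snap('a2');g=np.vstack([cv2.resize(im[100:400,140:500],None,fx=1.6,fy=1.6)])
cv2.imwrite('pics/a2c.png',g)
```

```text
6.975 [ 0.58815067 -0.07261923  0.1071392 ] [ 7.60885969e-01  6.48885112e-01 -4.98816142e-04 -6.36875946e-04] [ 0.73583499 -0.11718055 -1.69617789] 0.03721299976217088
```

View pics/a2c.png

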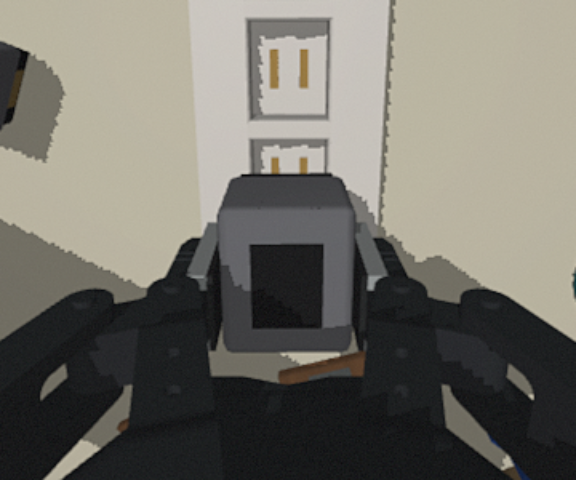

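```bash
cat > held.py <<'E'
from h import *
import sys
def held(n,px,off,tgt):
    s=sense();c,im=snap(n);z=s['ee_pos'][2]+off
    a,ct,k=blob(im,px,45,45);r=rect(c,ct,z);w,h=r[1];ya=r[2] if w>h else r[2]-90
    m=np.array(r[0])/1000
    print(a,k,r,'t',s['clock'],'tcp',s['ee_pos'],'label-tcp',m-s['ee_pos'][:2],'F',s['contact_force'])
    print('need units',(np.array(tgt)-m)/.5,'tcp-based',(np.array(tgt)-s['ee_pos'][:2])/.5,'yaw',ya-90)
if __name__=='__main__':
    v=list(map(float,sys.argv[2:]));held(sys.argv[1],(int(v[0]),int(v[1])),v[2],v[3:5])
E
python3 held.py a3 319 279 .026 .5902 -.0721
```

```text
[318.78692074 278.30619316] 2309 ((589.2564086914062, -73.492919921875), (26.595922470092773, 20.174266815185547), 80.96064758300781) t 7.025 tcp [ 0.58838772 -0.07270832  0.10721162] label-tcp [ 0.00086869 -0.0007846 ] F [ 0.67620708 -0.04329533 -1.7643274 ]
need units [0.00188718 0.00278584] tcp-based [0.00362457 0.00121665] yaw -9.039352416992188
```

jog_arm --pt "0.3 0.003 0.002 -0.03 0" --pt "0.3 0.003 0.002 -0.06 0" --pt "0.3 0.003 0.002 -0.08 0" --pt "0.3 0.003 0.002 -0.08 0" --pt "0.3 0.003 0.002 -0.088 0" --pt "0.3 0.003 0.002 -0.096 0" --pt "0.3 0.003 0.002 -0.102 0" --pt "0.3 0.003 0.002 -0.102 0"

```text
clock: 8.07
ee_pos: [0.5909, -0.0721, 0.0565]
tool_rot: [0.76, 0.649, -0.0, 0.001]
contact_force: [-2.6, -5.1, 0.8]
gripper_width: 0.0373
gripper_force: 51.0
```

jog_arm --pt "0.3 -0.001 -0.002 -0.006 0" --pt "0.3 -0.001 -0.002 -0.01 0" --pt "0.3 -0.001 -0.002 -0.014 0" --pt "0.3 -0.001 -0.002 -0.018 0" --pt "0.3 -0.001 -0.002 -0.018 0"

```text
clock: 8.7
ee_pos: [0.5908, -0.0723, 0.0483]
tool_rot: [0.76, 0.649, 0.0, 0.0]
contact_force: [-2.6, -3.5, 7.2]
gripper_width: 0.0372
gripper_force: 51.6
```

Nearly seated; press slightly, release and rise to look at the result and pack 2.

jog_arm --pt "0.3 0 0 -0.004 0" --pt "0.3 0 0 -0.006 0" --pt "0.3 0 0 -0.006 0"

```text
clock: 9.07
ee_pos: [0.5908, -0.0723, 0.0482]
tool_rot: [0.76, 0.649, 0.0, 0.001]
contact_force: [-7.2, -2.9, 24.2]
gripper_width: 0.0371
gripper_force: 53.8
```

jog_arm --pt "1 0 0 0.006 0" --pt "1 0 0 0.006 0" --pt "1 0 0 0.006 0" --pt "1 0 0 0.08 0" --pt "1 0 0 0.165 0" --pt "1 -0.08 0.04 0.17 -0.05" --pt "1 -0.16 0.08 0.17 -0.1" --pt "1 -0.24 0.12 0.17 -0.12" --pt "1 -0.297 0.143 0.17 -0.12" --pt "1 -0.297 0.143 0.17 -0.12" --pt "1 -0.297 0.143 0.17 -0.12"

```text
clock: 10.45
ee_pos: [0.4439, -0.0011, 0.1294]
tool_rot: [0.869, 0.495, 0.001, 0.001]
contact_force: [0.4, 0.1, -0.5]
gripper_width: 0.0851
gripper_force: 0.0
```

```bash
python3 pk.py b1 .4425 -.0007
```

```text
(315, 208) [316.99586777 209.41597796] 726 ((442.41143798828125, -2.5788516998291016), (25.93250846862793, 19.787521362304688), 58.64402770996094) t 10.45 tcp [ 0.44385855 -0.0011417   0.12937504] tooly -30.62544935999 packx -31.355972290039062 F [ 0.35580149  0.06644452 -0.48796373] w 0.08512072197068588
shift units [-0.00289423 -0.00287431] spin -0.00405846072249479
```

jog_arm --pt "1 -0.003 -0.003 -0.06 -0.004" --pt "1 -0.003 -0.003 -0.13 -0.004" --pt "1 -0.003 -0.003 -0.19 -0.004" --pt "1 -0.003 -0.003 -0.222 -0.004" --pt "1 -0.003 -0.003 -0.222 -0.004" --pt "0.3 -0.003 -0.003 -0.222 -0.004" --pt "0.3 -0.003 -0.003 -0.222 -0.004" --pt "0.3 -0.003 -0.003 -0.222 -0.004" --pt "0.3 -0.003 -0.003 -0.222 -0.004" --pt "0.3 -0.003 -0.003 -0.222 -0.004" --pt "0.3 -0.003 -0.003 -0.222 -0.004"

```text
clock: 11.88
ee_pos: [0.4411, -0.0023, 0.0192]
tool_rot: [0.872, 0.49, 0.001, 0.001]
contact_force: [0.7, 0.2, 7.2]
gripper_width: 0.0371
gripper_force: 50.4
```

jog_arm --pt "0.3 0 0 0.08 0" --pt "0.3 0 0 0.16 0" --pt "0.3 0.08 0 0.18 0.05" --pt "0.3 0.16 -0.01 0.18 0.1" --pt "0.3 0.24 -0.03 0.18 0.124" --pt "0.3 0.31 -0.037 0.18 0.124" --pt "0.3 0.315 -0.037 0.18 0.124" --pt "0.3 0.315 -0.037 0.18 0.124" --pt "0.3 0.315 -0.037 0.18 0.124" --pt "0.3 0.315 -0.037 0.18 0.124"

```text
clock: 13.12
ee_pos: [0.5969, -0.0203, 0.1083]
tool_rot: [0.761, 0.649, -0.0, -0.0]
contact_force: [-0.5, -0.0, -1.5]
gripper_width: 0.037
gripper_force: 50.8
```

```bash
python3 held.py b2 319 279 .025 .5984 -.0208
```

```text
[318.81754692 278.29157573] 2291 ((597.6182861328125, -21.419620513916016), (26.271011352539062, 20.281042098999023), 81.03692626953125) t 13.125 tcp [ 0.59685045 -0.02033444  0.10829044] label-tcp [ 0.00076783 -0.00108518] F [-0.52204423 -0.04021059 -1.4716961 ]
need units [0.00156343 0.00123924] tcp-based [ 0.00309909 -0.00093111] yaw -8.96307373046875
```

jog_arm --pt "0.3 0.003 -0.001 -0.03 0" --pt "0.3 0.003 -0.001 -0.06 0" --pt "0.3 0.003 -0.001 -0.08 0" --pt "0.3 0.003 -0.001 -0.08 0" --pt "0.3 0.003 -0.001 -0.088 0" --pt "0.3 0.003 -0.001 -0.096 0" --pt "0.3 0.003 -0.001 -0.102 0" --pt "0.3 0.003 -0.001 -0.102 0"

```text
clock: 14.18
ee_pos: [0.5988, -0.0209, 0.0569]
tool_rot: [0.76, 0.649, -0.0, -0.001]
contact_force: [-1.0, 0.4, -2.1]
gripper_width: 0.0376
gripper_force: 50.8
```

jog_arm --pt "0.3 0 0 -0.006 0" --pt "0.3 0 0 -0.012 0" --pt "0.3 0 0 -0.018 0" --pt "0.3 0 0 -0.022 0" --pt "0.3 0 0 -0.022 0"

```text
clock: 14.8
ee_pos: [0.5988, -0.021, 0.0491]
tool_rot: [0.76, 0.649, -0.0, -0.0]
contact_force: [-7.5, 0.8, 19.4]
gripper_width: 0.0373
gripper_force: 53.3
```

jog_arm --pt "1 0 0 0.003 0" --pt "1 0 0 0.003 0" --pt "1 0 0 0.003 0" --pt "1 0 0 0.08 0" --pt "1 0 0 0.16 0" --pt "1 -0.08 0.07 0.164 -0.016" --pt "1 -0.16 0.14 0.164 -0.016" --pt "1 -0.24 0.21 0.164 -0.016" --pt "1 -0.316 0.28 0.164 -0.016" --pt "1 -0.316 0.296 0.164 -0.016" --pt "1 -0.316 0.296 0.164 -0.016" --pt "1 -0.316 0.296 0.164 -0.016"

```text
clock: 16.3
ee_pos: [0.4433, 0.1263, 0.1283]
tool_rot: [0.777, 0.63, 0.001, 0.001]
contact_force: [0.7, 0.0, -0.5]
gripper_width: 0.0851
gripper_force: 0.0
```

```bash
python3 pk.py c1 .4405 .1275
```

```text
(313, 207) [315.17322835 209.86220472] 762 ((440.8891906738281, 124.67627716064453), (25.801761627197266, 19.859479904174805), 78.04243469238281) t 16.3 tcp [0.44332426 0.12631981 0.1283485 ] tooly -11.9459561576043 packx -11.957565307617188 F [ 0.67756338  0.01113009 -0.45391745] w 0.08514611956315472
shift units [-0.00487014 -0.00328707] spin -6.449527784937458e-05
```

jog_arm --pt "1 -0.005 -0.003 -0.06 0" --pt "1 -0.005 -0.003 -0.13 0" --pt "1 -0.005 -0.003 -0.19 0" --pt "1 -0.005 -0.003 -0.22 0" --pt "1 -0.005 -0.003 -0.22 0" --pt "0.3 -0.005 -0.003 -0.22 0" --pt "0.3 -0.005 -0.003 -0.22 0" --pt "0.3 -0.005 -0.003 -0.22 0" --pt "0.3 -0.005 -0.003 -0.22 0" --pt "0.3 -0.005 -0.003 -0.22 0" --pt "0.3 -0.005 -0.003 -0.22 0"

```text
clock: 17.73
ee_pos: [0.4396, 0.1255, 0.0193]
tool_rot: [0.777, 0.63, 0.001, 0.001]
contact_force: [1.0, -0.2, 7.0]
gripper_width: 0.0373
gripper_force: 50.2
```

jog_arm --pt "0.3 0 0 0.08 0" --pt "0.3 0 0 0.16 0" --pt "0.3 0.08 -0.04 0.18 0.016" --pt "0.3 0.16 -0.08 0.18 0.016" --pt "0.3 0.24 -0.12 0.18 0.016" --pt "0.3 0.31 -0.17 0.18 0.016" --pt "0.3 0.336 -0.19 0.18 0.016" --pt "0.3 0.336 -0.19 0.18 0.016" --pt "0.3 0.336 -0.19 0.18 0.016" --pt "0.3 0.336 -0.19 0.18 0.016"

```text
clock: 18.98
ee_pos: [0.6053, 0.0315, 0.1082]
tool_rot: [0.76, 0.65, -0.001, -0.001]
contact_force: [1.1, -0.7, -1.9]
gripper_width: 0.0371
gripper_force: 51.1
```

```bash
python3 held.py c2 319 279 .025 .6066 .0308
```

```text
[318.83632385 279.28533917] 2285 ((606.0230712890625, 29.919029235839844), (26.327716827392578, 20.253639221191406), 81.12271118164062) t 18.975 tcp [0.60528968 0.03149823 0.10818521] label-tcp [ 0.00073339 -0.0015792 ] F [ 1.13539468 -0.66556151 -1.93720894]
need units [0.00115386 0.00176194] tcp-based [ 0.00262064 -0.00139646] yaw -8.877288818359375
```

jog_arm --pt "0.3 0.003 0 -0.03 0" --pt "0.3 0.003 0 -0.06 0" --pt "0.3 0.003 0 -0.08 0" --pt "0.3 0.003 0 -0.08 0" --pt "0.3 0.003 0 -0.088 0" --pt "0.3 0.003 0 -0.096 0" --pt "0.3 0.003 0 -0.102 0" --pt "0.3 0.003 0 -0.102 0"

```text
clock: 20.02
ee_pos: [0.6091, 0.0303, 0.0628]
tool_rot: [0.76, 0.65, 0.001, 0.001]
contact_force: [-8.3, -0.4, 28.2]
gripper_width: 0.0374
gripper_force: 54.6
```

jog_arm --pt "0.3 0 0 0.014 0" --pt "0.3 -0.004 0.001 0.014 0" --pt "0.3 -0.004 0.001 0.014 0" --pt "0.3 -0.004 0.001 0.008 0" --pt "0.3 -0.004 0.001 0.002 0" --pt "0.3 -0.004 0.001 -0.004 0" --pt "0.3 -0.004 0.001 -0.004 0"

```text
clock: 20.9
ee_pos: [0.6061, 0.0309, 0.0547]
tool_rot: [0.761, 0.649, -0.0, -0.0]
contact_force: [0.4, 0.4, -2.4]
gripper_width: 0.0373
gripper_force: 51.0
```

jog_arm --pt "0.3 0 0 -0.006 0" --pt "0.3 0 0 -0.012 0" --pt "0.3 0 0 -0.016 0" --pt "0.3 0 0 -0.018 0" --pt "0.3 0 0 -0.018 0"

```text
clock: 21.52
ee_pos: [0.6066, 0.0308, 0.0493]
tool_rot: [0.76, 0.649, 0.0, 0.0]
contact_force: [-4.4, -0.6, 16.0]
gripper_width: 0.0371
gripper_force: 53.2
```

jog_arm --pt "1 0 0 0.002 0" --pt "1 0 0 0.002 0" --pt "1 0 0 0.002 0" --pt "1 0 0 0.08 0" --pt "1 0 0 0.18 0" --pt "1 0 -0.06 0.28 0" --pt "1 -0.01 -0.16 0.38 0" --pt "1 -0.01 -0.26 0.38 0" --pt "1 -0.012 -0.36 0.38 0" --pt "1 -0.012 -0.46 0.38 0" --pt "1 -0.012 -0.48 0.38 0" --pt "1 -0.012 -0.48 0.38 0"

```text
clock: 23.02
ee_pos: [0.6001, -0.2094, 0.2356]
tool_rot: [0.761, 0.649, -0.0, -0.001]
contact_force: [-0.3, 0.3, 0.0]
gripper_width: 0.0851
gripper_force: 0.0
```

Run:
```python
from h import *
s=sense();print(s['clock'],s['ee_pos'],s['tool_rot']);c,im=snap('k1')
```

```text
23.025 [ 0.60006619 -0.20935034  0.2356217 ] [ 7.61023780e-01  6.48723506e-01 -9.57121708e-06 -7.86524977e-04]
```

View pics/k1.png

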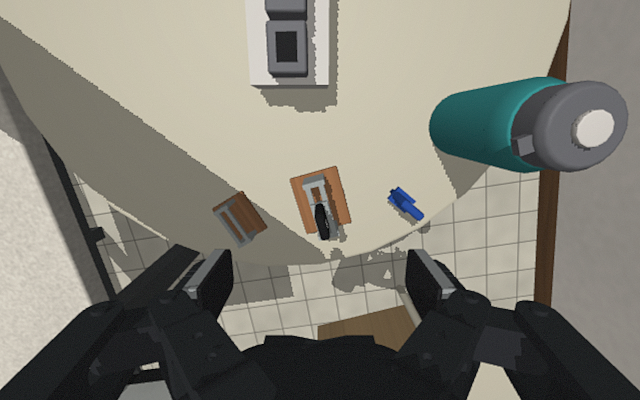

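jog_arm --pt "1 0 -0.04 -0.06 0" --pt "1 0 -0.07 -0.12 0" --pt "1 0 -0.07 -0.13 0" --pt "1 0 -0.07 -0.13 0" --pt "1 0 -0.07 -0.13 0"

```text
clock: 23.7
ee_pos: [0.6014, -0.2433, 0.1728]
tool_rot: [0.76, 0.65, 0.0, 0.001]
contact_force: [0.3, 0.1, 1.4]
gripper_width: 0.0852
gripper_force: 0.0
```

Run:
```python
from h import *
c,_=load('k1');print('flask top',ray(c,(594,127),.19),'edge',ray(c,(432,130),0.0))
s=sense();print(s['clock'],s['ee_pos'],s['tool_rot']);c,im=snap('k2')
cv2.imwrite('pics/k2c.png',cv2.resize(im[120:300,220:460],None,fx=3.3,fy=3.3,interpolation=cv2.INTER_CUBIC))
```

```text
flask top [ 0.78228    -0.17268124  0.19      ] edge [ 0.75101115 -0.17588207  0.        ]
23.7 [ 0.60138501 -0.24327535  0.1728055 ] [7.60086138e-01 6.49821326e-01 4.76415473e-04 1.03943360e-03]
```

View pics/k2c.png

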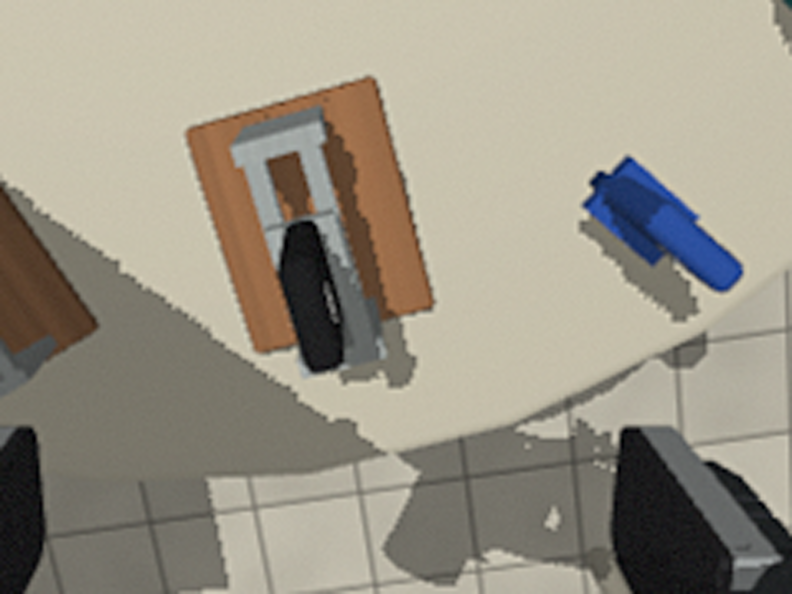

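Run:
```python
from h import *
np.set_printoptions(precision=4,suppress=True)
c,im=load('k2')
f=lambda p,z:ray(c,np.array(p)/3.3+(220,120),z)[:2]
def ang(a,b,z):
    d=f(a,z)-f(b,z);return np.degrees(np.arctan2(d[1],d[0]))
print('plate',ang((190,130),(258,352),.006),ang((373,77),(433,305),.006),ang((373,77),(190,130),.006),ang((433,305),(258,352),.006))
print('bar',ang((327,148),(383,350),.049),ang((235,152),(262,250),.049))
for q in((190,130),(373,77),(433,305),(258,352)): print(f(q,.005))
print('plate centre',np.mean([f(q,.005) for q in((190,130),(373,77),(433,305),(258,352))],0))
for y in (240,): print('bars at row',[f((x,190),.049) for x in(250,272,308,338)])
px=(np.array((312,290))/3.3+(220,120)).astype(int)
a,ct,k=blob(im,px,50,32);b=ct
print(a,k,ct.min(0),ct.max(0));r=rect(c,ct,.099);print(r);print(rect(c,ct,.077))
# far end of head top
print('far end',f((322,370),.099),'head widths row',[f((x,330),.099) for x in (292,342)])
```

```text
plate 96.07117283338391 96.76539741937798 7.015562908493154 6.918148110743608
bar 96.52857153245016 95.01153417323523
[ 0.5635 -0.2086]
[ 0.6244 -0.2011]
[ 0.6337 -0.2799]
[ 0.5719 -0.2874]
plate centre [ 0.5984 -0.2443]
bars at row [array([ 0.584 , -0.2231]), array([ 0.5901, -0.224 ]), array([ 0.6002, -0.2256]), array([ 0.6085, -0.2269])]
[313.9061 209.5426] 575 [305 187] [323 232]
((599.0198974609375, -241.5204315185547), (11.871649742126465, 37.01302719116211), 6.115468978881836)
((597.6157836914062, -248.28701782226562), (13.072256088256836, 40.75653076171875), 6.115302085876465)
far end [ 0.5988 -0.2604] head widths row [array([ 0.5933, -0.2491]), array([ 0.6051, -0.251 ])]
```

jog_arm --pt "0.4 -0.008 -0.004 0 0.05" --pt "0.4 -0.008 -0.004 -0.04 0.086" --pt "0.4 -0.008 -0.004 -0.09 0.086" --pt "0.4 -0.008 -0.004 -0.1 0.086" --pt "0.4 -0.008 -0.004 -0.1 0.086" --pt "0.4 -0.008 -0.004 -0.1 0.086" --pt "0.4 -0.008 -0.004 -0.1 0.086"

```text
clock: 24.62
ee_pos: [0.5971, -0.2464, 0.1224]
tool_rot: [0.666, 0.746, 0.0, 0.001]
contact_force: [-0.3, 0.3, -0.4]
gripper_width: 0.034
gripper_force: 0.0
```

Run:
```python
from h import *
s=sense();print(s['clock'],s['ee_pos'],s['tool_rot']);c,im=snap('k3')
cv2.imwrite('pics/k3c.png',cv2.resize(im[110:310,200:440],None,fx=3,fy=3,interpolation=cv2.INTER_CUBIC))
```

```text
24.625 [ 0.59706241 -0.24644487  0.12239474] [6.66139772e-01 7.45826257e-01 1.62798905e-04 9.85617205e-04]
```

View pics/k3c.png

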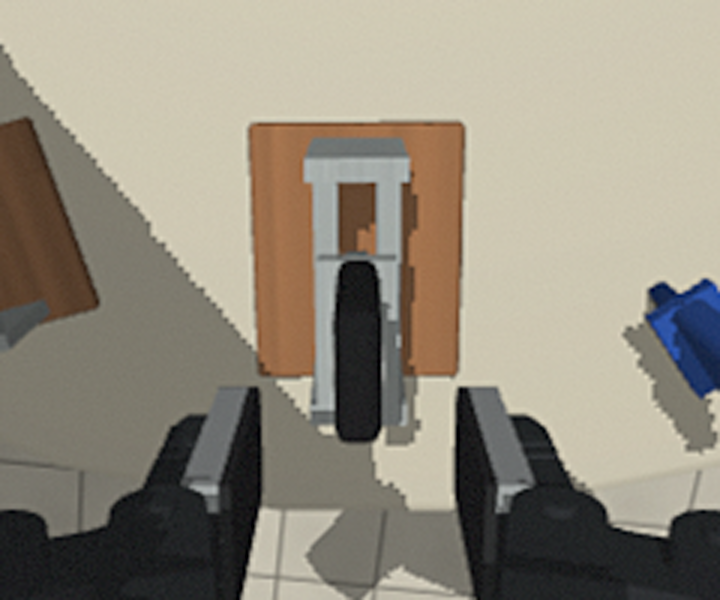

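Run:
```python
from h import *
np.set_printoptions(precision=4,suppress=True)
c,im=load('k3')
f=lambda p,z:ray(c,np.array(p)/3+(200,110),z)[:2]
u=np.array([-np.sin(np.radians(6.5)),np.cos(np.radians(6.5))])
print('collar edge+y',f((358,256),.055),'->',f((358,256),.055)-.014*u)
print('head far',f((358,441),.099),'->',f((358,441),.099)+.015*u)
print('head top near edge? width',f((335,400),.099),f((382,400),.099))
print('bars',f((312,220),.049),f((402,220),.049),'ends',f((357,158),.049),f((357,425),.049))
for a,b,z in(((250,125),(260,375),.005),((464,125),(457,375),.005),((335,270),(335,430),.09)):
    d=f(a,z)-f(b,z);print(np.degrees(np.arctan2(d[1],d[0])))
s=sense();q=s['tool_rot'];print(np.degrees(2*np.arctan2(q[1],q[0])))
```

```text
collar edge+y [ 0.5968 -0.2319] -> [ 0.5984 -0.2458]
head far [ 0.5999 -0.2604] -> [ 0.5982 -0.2455]
head top near edge? width [ 0.5941 -0.2517] [ 0.6038 -0.2506]
bars [ 0.5843 -0.2253] [ 0.607  -0.2228] ends [ 0.5939 -0.2084] [ 0.6021 -0.2806]
96.86715171280264
96.7879899553825
96.08461625741799
96.45527395386279
```

jog_arm --pt "0.4 0.002 0.001 -0.05 0" --pt "0.4 0.002 0.001 -0.1 0" --pt "0.4 0.002 0.001 -0.122 0" --pt "0.4 0.002 0.001 -0.122 0" --pt "0.05 0.002 0.001 -0.122 0" --pt "0.05 0.002 0.001 -0.122 0" --pt "0.05 0.002 0.001 -0.122 0" --pt "0.05 0.002 0.001 -0.122 0" --pt "0.05 0.002 0.001 -0.122 0" --pt "0.05 0.002 0.001 -0.122 0" --grip_force 60

```text
clock: 25.92
ee_pos: [0.5982, -0.2461, 0.0615]
tool_rot: [0.666, 0.746, 0.0, 0.001]
contact_force: [-0.5, -0.1, 5.7]
gripper_width: 0.0094
gripper_force: 59.1
```

jog_arm --pt "0.05 0 0 0.03 0" --pt "0.05 0 0 0.08 0" --pt "0.05 0 0 0.14 0" --pt "0.05 0 0 0.2 0" --pt "0.05 0.01 0.1 0.2 -0.03" --pt "0.05 0.01 0.22 0.2 -0.06" --pt "0.05 0.02 0.34 0.2 -0.086" --pt "0.05 0.03 0.46 0.2 -0.086" --pt "0.05 0.04 0.58 0.2 -0.086" --pt "0.05 0.04 0.68 0.2 -0.086" --pt "0.05 0.04 0.692 0.2 -0.086" --pt "0.05 0.04 0.692 0.2 -0.086"

```text
clock: 27.42
ee_pos: [0.6172, 0.1005, 0.1605]
tool_rot: [0.76, 0.65, -0.0, 0.0]
contact_force: [-0.7, -0.9, -0.9]
gripper_width: 0.0092
gripper_force: 58.4
```

Run:
```python
from h import *
s=sense();print(s['clock'],s['ee_pos'],s['tool_rot'],s['contact_force']);c,im=snap('m1')
si=capture('scene');cv2.imwrite('pics/m1s.png',si);di=capture('side');cv2.imwrite('pics/m1d.png',di)
a=cv2.resize(im[60:360,200:440],None,fx=2,fy=2,interpolation=cv2.INTER_CUBIC)
X=s['ee_pos'];o=[a]
for n,i in(('scene',si),('side',di)):
    C=camera_params(n);v=C['R']@X+C['t'];p=(int(C['fx']*v[0]/v[2]+C['cx']),int(C['fy']*v[1]/v[2]+C['cy']));print(n,p)
    y0,x0=max(p[1]-40,0),p[0]-20
    k=cv2.resize(i[y0:y0+100,x0-30:x0+70],(300,300),interpolation=cv2.INTER_CUBIC);o.append(k);print(x0-30,y0)
cv2.imwrite('pics/m1c.png',np.hstack([a,np.vstack(o[1:])]))
```

```text
27.425 [0.61720081 0.1005258  0.16047917] [ 7.60115014e-01  6.49788481e-01 -2.66570708e-04  1.55463665e-04] [-0.67275799 -0.89857868 -0.87793976]
scene (323, 145)
273 105
side (285, 143)
235 103
```

View pics/m1c.png

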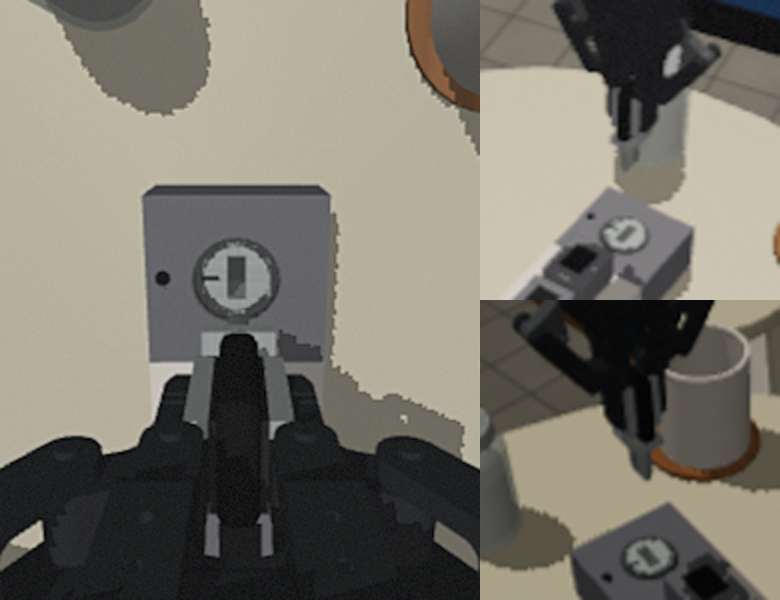

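Run:
```python
from h import *
np.set_printoptions(precision=4,suppress=True)
c,im=load('m1')
f=lambda p,z:ray(c,np.array(p)/2+(200,60),z)[:2]
i=im.max(2)
print(i[120+30:225,318][:70]); print(i[199,290:348]); print(i[190,305:335])
print('slot',f((236.5,278),.043),'ring L/R',f((193,279),.043),f((280,279),.043),'T/B',f((237,237),.043),f((237,321),.043))
u=np.array([.158,.987])
e=f((238,332),.154);print('collar edge',e,'->',e-.014*u, 'collar sides',f((202,340),.154),f((276,340),.154))
```

```text
[189 181 132  57  66  66  63  84 111 106 107 107 103 105 107 105 107 103
 108 106 106 106 105 105 105 104 107 106  98  72  81 110 119 133 154 151
 154 142  93  60  65  65  65  64  65  63  64  65  63  65  71  75  72  68
  77  92 102 100  94 120 158 151 153 151 137 122 110  71  72  74]
[104 103 107 107 108  98  74  55  67  72  58  33  42  49  44  44  45  43
  40  91 139 154 158 123  68  62  65  65  65  65  65  60  90 140 155 149
 149 150 150 151 150 150 151 155 140  94  62  67  64  71  91 103 108 104
 105 104 102 104]
[156 161 161 156 156 155 156 164 126  69  61  65  65  65  66  64  59  93
 145 160 157 155 158 157 160 165 138  96 101 107]
slot [0.6173 0.0988] ring L/R [0.5972 0.1014] [0.6372 0.0951] T/B [0.6205 0.1179] [0.6142 0.0778]
collar edge [0.6203 0.1134] -> [0.6181 0.0996] collar sides [0.6101 0.1126] [0.6303 0.1095]
```

jog_arm --pt "0.05 0 -0.001 -0.05 0" --pt "0.05 0 -0.001 -0.1 0" --pt "0.05 0 -0.001 -0.135 0" --pt "0.05 0 -0.001 -0.135 0" --pt "0.05 0 -0.001 -0.145 0" --pt "0.05 0 -0.001 -0.152 0" --pt "0.05 0 -0.001 -0.158 0" --pt "0.05 0 -0.001 -0.158 0"

```text
clock: 28.58
ee_pos: [0.6174, 0.1, 0.0813]
tool_rot: [0.76, 0.649, -0.0, -0.0]
contact_force: [-0.3, 0.5, -0.3]
gripper_width: 0.0095
gripper_force: 58.4
```

jog_arm --pt "0.05 0 0 -0.008 0" --pt "0.05 0 0 -0.016 0" --pt "0.05 0 0 -0.024 0" --pt "0.05 0 0 -0.032 0" --pt "0.05 0 0 -0.038 0" --pt "0.05 0 0 -0.038 0"

```text
clock: 29.32
ee_pos: [0.6173, 0.0999, 0.0619]
tool_rot: [0.761, 0.649, -0.0, -0.0]
contact_force: [-0.0, -0.0, -1.7]
gripper_width: 0.0094
gripper_force: 58.4
```

jog_arm --pt "0.05 0 0 -0.006 0" --pt "0.05 0 0 -0.01 0" --pt "0.05 0 0 -0.014 0" --pt "0.05 0 0 -0.016 0" --pt "0.05 0 0 -0.018 0" --pt "0.05 0 0 -0.018 0"

```text
clock: 30.08
ee_pos: [0.6175, 0.0999, 0.0554]
tool_rot: [0.76, 0.649, 0.0, 0.0]
contact_force: [-3.8, -0.3, 10.9]
gripper_width: 0.0095
gripper_force: 60.2
```

jog_arm --pt "0.05 0 0 -0.002 -0.04" --pt "0.05 0 0 -0.002 -0.08" --pt "0.05 0 0 -0.002 -0.12" --pt "0.05 0 0 -0.002 -0.16" --pt "0.05 0 0 -0.002 -0.2" --pt "0.05 0 0 -0.002 -0.24" --pt "0.05 0 0 -0.002 -0.28" --pt "0.05 0 0 -0.002 -0.32" --pt "0.05 0 0 -0.002 -0.36" --pt "0.05 0 0 -0.002 -0.38" --pt "0.05 0 0 -0.002 -0.38"

```text
clock: 31.45
ee_pos: [0.6172, 0.0995, 0.0553]
tool_rot: [0.994, 0.11, -0.0, 0.0]
contact_force: [-5.4, -1.6, 16.2]
gripper_width: 0.009
gripper_force: 61.0
```

Run:
```python
from h import *
s=sense();q=s['tool_rot'];print(s['moment'],np.degrees(2*np.arctan2(q[1],q[0]))-90,s['joint_positions'])
```

```text
[-0.30283266  1.00521715 -0.07884296] -77.41736869426583 [-1.82720630e-02  7.58128148e-01  1.55641288e+00 -1.15226892e-03
  8.27068365e-01  1.33369605e+00]
```

jog_arm --pt "0.05 0 0 0 -0.015" --pt "0.05 0 0 0 -0.03" --pt "0.05 0 0 0 -0.03" --pt "0.05 0 0 0 -0.03"

```text
clock: 31.95
ee_pos: [0.6172, 0.1, 0.0553]
tool_rot: [0.998, 0.063, 0.0, 0.0]
contact_force: [-5.3, 0.5, 15.5]
gripper_width: 0.0093
gripper_force: 61.0
```

Run:
```python
from h import *
s=sense();q=s['tool_rot'];print(s['moment'],np.degrees(2*np.arctan2(q[1],q[0]))-90,s['gripper_width'])
```

```text
[-0.00950448  1.0044879   0.20697489] -82.73597269496881 0.00930529635275464
```

jog_arm --pt "0.05 0 0 0 -0.015" --pt "0.05 0 0 0 -0.02" --pt "0.05 0 0 0 -0.02"

```text
clock: 32.33
ee_pos: [0.6172, 0.1, 0.0553]
tool_rot: [0.999, 0.034, -0.0, 0.001]
contact_force: [-5.0, 0.5, 16.3]
gripper_width: 0.0094
gripper_force: 62.5
```

Run:
```python
from h import *
s=sense();q=s['tool_rot'];print(s['moment'],np.degrees(2*np.arctan2(q[1],q[0]))-90,s['gripper_width'])
c,im=snap('n1');si=capture('scene');cv2.imwrite('pics/n1s.png',si)
cv2.imwrite('pics/n1c.png',cv2.resize(im[100:340,180:460],None,fx=2.5,fy=2.5,interpolation=cv2.INTER_CUBIC))
```

```text
[0.03274899 0.95688157 0.85777924] -86.15261691930421 0.009364142695688625
```

View pics/n1c.png

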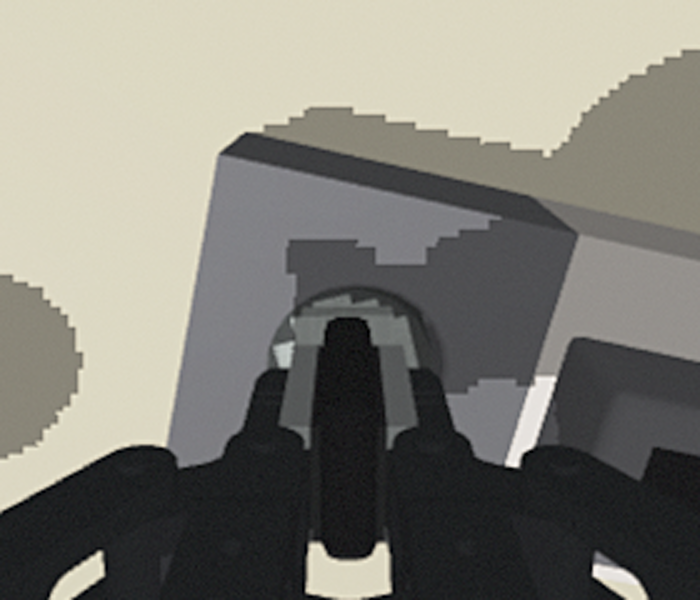

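jog_arm --pt "0.05 0 0 0 0.04" --pt "0.05 0 0 0 0.08" --pt "0.05 0 0 0 0.12" --pt "0.05 0 0 0 0.16" --pt "0.05 0 0 0 0.2" --pt "0.05 0 0 0 0.24" --pt "0.05 0 0 0 0.28" --pt "0.05 0 0 0 0.32" --pt "0.05 0 0 0 0.36" --pt "0.05 0 0 0 0.4" --pt "0.05 0 0 0 0.44" --pt "0.05 0 0 0 0.46"

```text
clock: 33.92
ee_pos: [0.6171, 0.1003, 0.0553]
tool_rot: [0.728, 0.685, 0.0, -0.0]
contact_force: [-5.6, 0.5, 16.7]
gripper_width: 0.0091
gripper_force: 60.9
```

```bash
cat > ms.py <<'E'
from h import *
s=sense();q=s['tool_rot'];print(s['moment'],np.degrees(2*np.arctan2(q[1],q[0]))-90,s['gripper_width'],s['contact_force'])
E
python3 ms.py
```

```text
[ 0.02245872  1.10402957 -0.16171644] -3.506144575119322 0.009078585062811713 [-5.64648002  0.54638216 16.67483609]
```

jog_arm --pt "0.05 0 0 0 0.01" --pt "0.05 0 0 0 0.02" --pt "0.05 0 0 0 0.02"

```text
clock: 34.3
ee_pos: [0.6166, 0.1001, 0.0553]
tool_rot: [0.707, 0.707, -0.0, -0.0]
contact_force: [-6.4, -0.8, 18.2]
gripper_width: 0.0092
gripper_force: 61.1
```

```bash
python3 ms.py
```

```text
[-0.00652202  1.14636014 -0.00437229] -0.020287313215291647 0.009236757663408274 [-6.4016147  -0.76969706 18.24310852]
```

jog_arm --pt "0.05 0 0 0 0.01" --pt "0.05 0 0 0 0.015" --pt "0.05 0 0 0 0.015"

```text
clock: 34.67
ee_pos: [0.6165, 0.1001, 0.0553]
tool_rot: [0.691, 0.723, -0.0, -0.001]
contact_force: [-6.4, 0.5, 17.7]
gripper_width: 0.0093
gripper_force: 61.2
```

```bash
python3 ms.py
```

```text
[-0.05026567  1.15863462 -0.33464797] 2.6050853343885763 0.009301230718428229 [-6.41288095  0.49135514 17.68308293]
```

jog_arm --pt "0.05 0 0 0.008 -0.03" --pt "0.05 0 0 0.012 -0.06" --pt "0.05 0 0 0.014 -0.065" --pt "0.05 0 0 0.014 -0.065" --pt "0.05 0 0 0.014 -0.065"

```text
clock: 35.3
ee_pos: [0.6175, 0.0999, 0.0592]
tool_rot: [0.76, 0.65, -0.0, -0.0]
contact_force: [-0.0, -0.2, -0.4]
gripper_width: 0.0093
gripper_force: 58.9
```

```bash
python3 ms.py
```

```text
[0.01360284 0.05172338 0.02272316] -8.978978567722194 0.009316085517648797 [-0.04120187 -0.22457674 -0.43050715]
```

jog_arm --pt "0.05 0 0 0.02 0" --pt "0.05 0 0 0.04 0" --pt "0.05 0 0 0.06 0" --pt "0.05 0 0 0.08 0" --pt "0.05 0 0 0.12 0" --pt "0.05 0 0 0.16 0" --pt "0.05 0 0 0.202 0" --pt "0.05 0 0 0.202 0" --pt "0.05 0 0 0.202 0"

```text
clock: 36.42
ee_pos: [0.6169, 0.0999, 0.1599]
tool_rot: [0.761, 0.649, -0.0, -0.0]
contact_force: [-0.2, 0.3, -0.8]
gripper_width: 0.0096
gripper_force: 58.9
```

```bash
python3 ms.py
python3 - <<'E'
from h import *
s=sense();c,im=snap('m2');a=cv2.resize(im[60:360,200:440],None,fx=2,fy=2,interpolation=cv2.INTER_CUBIC)
D=camera_params('side');di=capture('side');si=capture('scene')
cv2.imwrite('pics/m2c.png',np.hstack([a,np.vstack([cv2.resize(si[105:205,223:323+20],(300,250)),cv2.resize(di[103:213,235:355],(300,350))])]))
E
```

```text
[ 0.03651629 -0.03096141  0.01889828] -9.020162471205424 0.009639036011514385 [-0.24563773  0.34235163 -0.75549893]
```

View pics/m2c.png

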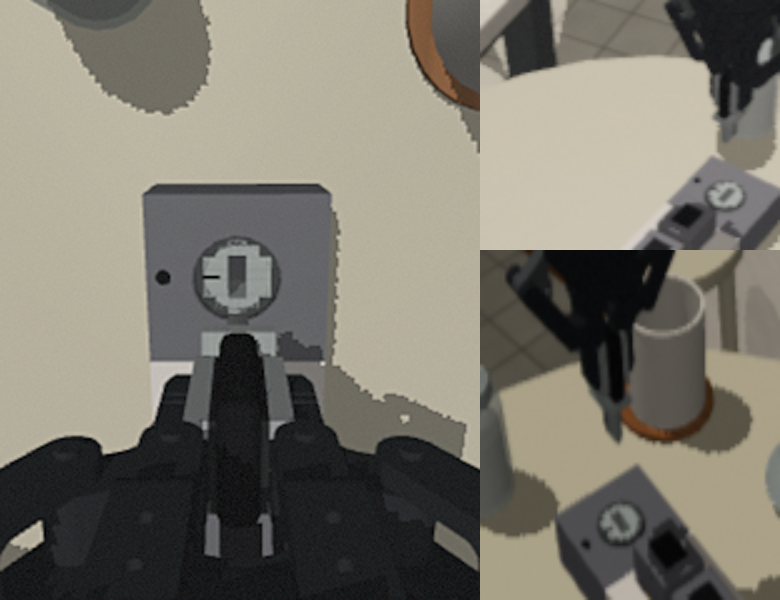

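jog_arm --pt "0.05 -0.01 -0.11 0 0.03" --pt "0.05 -0.02 -0.23 0 0.06" --pt "0.05 -0.03 -0.35 0 0.086" --pt "0.05 -0.037 -0.47 0 0.086" --pt "0.05 -0.037 -0.59 0 0.086" --pt "0.05 -0.037 -0.69 0 0.086" --pt "0.05 -0.037 -0.692 0 0.086" --pt "0.05 -0.037 -0.692 0 0.086" --pt "0.05 -0.037 -0.692 -0.03 0.086" --pt "0.05 -0.037 -0.692 -0.06 0.086" --pt "0.05 -0.037 -0.692 -0.09 0.086" --pt "0.05 -0.037 -0.692 -0.09 0.086"

```text
clock: 38.08
ee_pos: [0.5978, -0.2448, 0.1131]
tool_rot: [0.666, 0.746, -0.0, -0.002]
contact_force: [-0.1, -0.1, -0.3]
gripper_width: 0.0093
gripper_force: 58.9
```

```bash
python3 ms.py; python3 -c "from plant import *;print(sense()['ee_pos'])"
```

```text
[0.03910718 0.0026773  0.04773965] 6.495758091013599 0.00930763930636251 [-0.0749171  -0.11547616 -0.26093888]
[ 0.59778542 -0.24483672  0.11305076]
```

jog_arm --pt "0.05 0 -0.001 -0.03 0" --pt "0.05 0 -0.001 -0.045 0" --pt "0.05 0 -0.001 -0.055 0" --pt "0.05 0 -0.001 -0.065 0" --pt "0.05 0 -0.001 -0.075 0" --pt "0.05 0 -0.001 -0.085 0" --pt "0.05 0 -0.001 -0.092 0" --pt "0.05 0 -0.001 -0.092 0"

```text
clock: 39.08
ee_pos: [0.5988, -0.2465, 0.069]
tool_rot: [0.666, 0.746, -0.0, -0.0]
contact_force: [0.8, 0.0, -0.0]
gripper_width: 0.0094
gripper_force: 58.9
```

jog_arm --pt "0.05 -0.001 0 -0.006 0" --pt "0.05 -0.001 0 -0.011 0" --pt "0.05 -0.001 0 -0.014 0" --pt "0.05 -0.001 0 -0.016 0" --pt "0.05 -0.001 0 -0.016 0"

```text
clock: 39.7
ee_pos: [0.5985, -0.2466, 0.0615]
tool_rot: [0.666, 0.746, -0.0, 0.0]
contact_force: [0.2, 0.6, 1.2]
gripper_width: 0.0092
gripper_force: 59.2
```

Collar is on the bars. Open only partly, wait, and rise straight.

jog_arm --pt "0.2 0 0 0 0" --pt "0.35 0 0 0 0" --pt "0.4 0 0 0 0" --pt "0.4 0 0 0 0" --pt "0.4 0 0 0.04 0" --pt "0.4 0 0 0.1 0" --pt "0.4 0 0.02 0.2 0" --pt "0.4 0 0.06 0.3 0" --pt "0.4 0 0.08 0.36 0" --pt "0.4 0 0.08 0.36 0" --pt "0.4 0 0.08 0.36 0"

```text
clock: 41.08
ee_pos: [0.5979, -0.2065, 0.2413]
tool_rot: [0.666, 0.746, -0.0, -0.0]
contact_force: [-0.8, -0.1, -0.3]
gripper_width: 0.0341
gripper_force: 0.0
```

Run:
```python
from h import *
c,im=snap('z1');si=capture('scene')
a=cv2.resize(im[0:300,170:470],(400,400),interpolation=cv2.INTER_CUBIC);b=cv2.resize(si[140:330,170:360],(400,400),interpolation=cv2.INTER_CUBIC)
cv2.imwrite('pics/z1c.png',np.hstack([a,b]))
```

```text
(no output)
```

View pics/z1c.png

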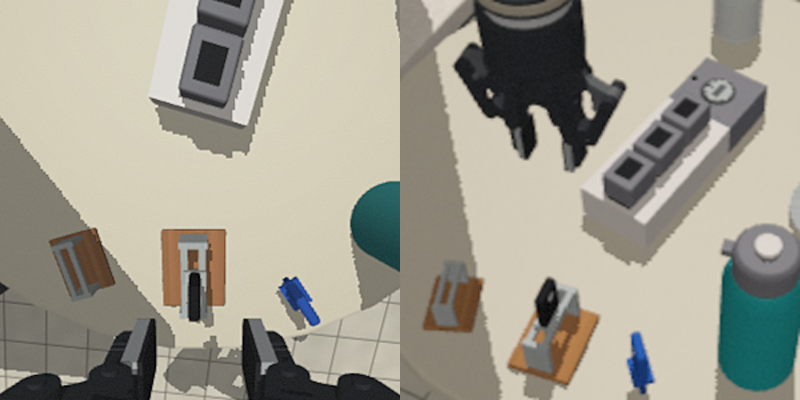

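All three packs are seated at equal height. The key hangs upright in the larger rest, the barrel is home, and the bystanders haven't moved.

```bash
python3 -c "from plant import *;print(job_done())"
```

```text
the job is handed in; nothing more can be done
None
```

I handed the job in at about 41 s: all three packs are plugged in, the key was turned clockwise to its stop and back home, and it is hanging upright in the larger rest again; no verdict was returned.

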